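# Snap the right cap onto the sauce dispenser by the plate rack

## Task

Close the empty sauce dispenser that stands next to the plate rack with the cap that fits its neck: pick the cap up, press it straight down until it clicks over the bumps, and keep pressing so that the gasket under it is clearly squeezed, without crushing the dispenser. Finish while still holding the cap and pressing it down; do not let go. The other dispenser, by the grill basket, is still in use, so it stays open, and its cap and everything else on the slab are left where they are.

Things in the scene. Friction and masses are not known exactly. Their poses are not given: they have to be found in the camera images.
- rack: wooden plate rack with two white plates (190 mm) standing upright in it, fixed, 160 x 150 mm, 210 mm high; origin: centre of its underside. It stands at the left or the right side; the dispenser closer to it is the one to close
- basket: steel wire grill basket 200 x 140 x 58 mm with a handle pointing away from the robot, fixed, at the side opposite the rack; origin: centre of its underside
- dispenser_wide: the wide-necked dispenser: empty red plastic bottle 84 mm across, held fast upright in a wooden block 105 x 105 x 30 mm. Origin: centre of the block's underside, z up. Neck on that axis: stud 38 mm across rising 25 mm above the gasket (top 7 mm tapered to 24 mm), with four round springy bumps, centred 10.5 mm above the gasket, out to 46 mm across
- dispenser_slim: the slim-necked dispenser: empty red plastic bottle 72 mm across, held fast upright in a wooden block 105 x 105 x 30 mm. Origin: centre of the block's underside, z up. Neck on that axis: stud 20 mm across rising 25 mm above the gasket (top 7 mm tapered to 6 mm), with four round springy bumps, centred 10.5 mm above the gasket, out to 28 mm across
- neck_wide (a point): point on the neck's axis of dispenser_wide at the free gasket's top face, 120 mm above the slab; z up. With the cap's origin about 15 mm above it the lip meets the bumps; the push rises to roughly 8 to 14 N at about 12 mm, falls to nothing by about 7 mm as the lip snaps past (the bumps then draw the cap down), and at 0 mm the lip meets the gasket
- neck_slim (a point): point on the neck's axis of dispenser_slim at the free gasket's top face, 120 mm above the slab; z up. With the cap's origin about 15 mm above it the lip meets the bumps; the push rises to roughly 8 to 14 N at about 12 mm, falls to nothing by about 7 mm as the lip snaps past (the bumps then draw the cap down), and at 0 mm the lip meets the gasket
- gasket_wide (a joint): the black springy gasket ring under the neck of dispenser_wide: how far it is squeezed down, in m; 0 as it lies free, 0.005 fully squeezed; about 2 N per mm
- gasket_slim (a joint): the black springy gasket ring under the neck of dispenser_slim: how far it is squeezed down, in m; 0 as it lies free, 0.005 fully squeezed; about 2 N per mm
- cap_wide: the wide snap cap, white plastic, 35 g, loose, stands on the slab open side down: round skirt 54 mm across, 34 mm high, on it a solid round grip stub 24 mm across, 28 mm high. Origin: centre of the open underside, z up. Mouth: lip 41 mm across inside, 4 mm high; 48 mm inside above it, ceiling at 31 mm. Fits only the 38 mm neck of dispenser_wide
- cap_slim: the slim snap cap, white plastic, 25 g, loose, stands on the slab open side down: round skirt 36 mm across, 34 mm high, on it a solid round grip stub 18 mm across, 28 mm high. Origin: centre of the open underside, z up. Mouth: lip 23 mm across inside, 4 mm high; 30 mm inside above it, ceiling at 31 mm. Fits only the 20 mm neck of dispenser_slim
- tray: stubby aluminium tray lying upturned, flange 150 x 110 mm, 38 mm high, loose; origin: centre of its underside
- mug: steel mug, 76 mm across, 85 mm high, loose; origin: centre of its underside
- salt: glass salt jar, 52 mm across, 85 mm high, loose; origin: centre of its underside
- brush: basting brush 170 mm long lying between the two caps, loose; origin near its middle, on the slab
Mind the look-alikes: they are no part of the job. Leave any yellow look-alike of the cap_slim alone. What is shaped like the cap_wide but red is not meant.

How it is judged:
On the way, in this order (a step that is already met when the one before it is completed fails the run):
1. the cap that fits the dispenser by the rack has been lifted clear of the slab in the gripper (((horizontal distance between dispenser_wide and rack below 0.36 m and height (world z) of cap_wide above 0.05 m and contact force between the fingers and cap_wide above 1 N) or (horizontal distance between dispenser_slim and rack below 0.36 m and height (world z) of cap_slim above 0.05 m and contact force between the fingers and cap_slim above 1 N))), for 0.2 s.
2. that cap has clicked home on that dispenser and goes on being pressed, squeezing the gasket at least 1.5 mm, for half a second (((horizontal distance between dispenser_wide and rack below 0.36 m and horizontal distance between cap_wide and neck_wide below 0.004 m and z of cap_wide in the frame of neck_wide below 0.0005 m and angle between cap_wide's own z axis and vertical below 0.1 rad and value of joint gasket_wide above 0.0015 m) or (horizontal distance between dispenser_slim and rack below 0.36 m and horizontal distance between cap_slim and neck_slim below 0.004 m and z of cap_slim in the frame of neck_slim below 0.0005 m and angle between cap_slim's own z axis and vertical below 0.1 rad and value of joint gasket_slim above 0.0015 m))), for 0.5 s.
At the end, for the whole second after the job is handed in: The fitting cap is snapped home on the dispenser next to the rack (4 mm, 0.1 rad, origin below the free gasket's top), held by the gripper (over 2 N) and squeezing the gasket 1.5 mm or more; the other cap stands within 30 mm of its start, its gasket free; the rest within 40 mm of theirs (((horizontal distance between dispenser_wide and rack below 0.36 m and horizontal distance between cap_wide and neck_wide below 0.004 m and z of cap_wide in the frame of neck_wide below 0.0005 m and angle between each of cap_wide, cap_slim's own z axis and vertical below 0.1 rad and value of joint gasket_wide above 0.0015 m and contact force between the fingers and cap_wide above 2 N and height (world z) of cap_slim below 0.01 m and distance of cap_slim from where it was at the start of the episode below 0.03 m and value of joint gasket_slim below 0.001 m and distance of each of tray, mug, salt, brush from where it was at the start of the episode below 0.04 m) or (horizontal distance between dispenser_slim and rack below 0.36 m and horizontal distance between cap_slim and neck_slim below 0.004 m and z of cap_slim in the frame of neck_slim below 0.0005 m and angle between each of cap_slim, cap_wide's own z axis and vertical below 0.1 rad and value of joint gasket_slim above 0.0015 m and contact force between the fingers and cap_slim above 2 N and height (world z) of cap_wide below 0.01 m and distance of cap_wide from where it was at the start of the episode below 0.03 m and value of joint gasket_wide below 0.001 m and distance of each of tray, mug, salt, brush from where it was at the start of the episode below 0.04 m))); the arm keeps its last pose, push and grip.
It fails at once if the dispenser is crushed: cap pressed on with more than 60 N (contact force between cap_wide and dispenser_wide above 60 N or contact force between cap_slim and dispenser_slim above 60 N).
It fails at once if the cap of the other dispenser is moved by more than 30 mm ((horizontal distance between dispenser_wide and rack below 0.36 m and distance of cap_slim from where it was at the start of the episode above 0.03 m) or (horizontal distance between dispenser_slim and rack below 0.36 m and distance of cap_wide from where it was at the start of the episode above 0.03 m)).
It fails at once if a bystander is moved by more than 40 mm or knocked over (distance of any of tray, mug, salt, brush from where it was at the start of the episode above 0.04 m or angle between any of mug, salt's own z axis and vertical above 0.5 rad).
It also fails if it takes over 48 s, if anything falls off the work surface, if the arm or the gripper's body presses on something with over 40 N, if the wrist force passes 120 N, or if a joint passes its speed limit or range.

## Robot

A 6-joint arm with a two-finger parallel gripper is mounted at the origin on the work surface. World frame = base frame: x ahead of the robot, y to its left, z up, the work surface at z = 0. Lengths are in m, angles in rad, forces in N, time in s.
With the tool pointing down it reaches from about 0.275 to 1 m from the base axis. Payload 8.4 kg.
Tool frame: the origin (TCP) lies midway between the tips of the shut fingers; the grasp point (between the pads) lies 19 mm behind it; z points along the fingers, x is the direction in which the jaws open and shut, and the axes are right-handed (so a half turn about z gives the same grasp; the last joint's range is limited). The gripper opens to 85 mm and grips with 20 to 120 N. Pads are 22 mm wide; open, the fingers measure 114 mm over their backs; the gripper's body (76 mm by 85 mm) begins 54 mm behind the grasp point. The pads swing forward as they close: fully open they stand 13 mm farther back than shut.
Start: joints at [-1.156, 0.353, 1.633, -0, 1.155, -0.002], TCP at [0.253, -0.571, 0.231] pointing down, gripper open.
Joint ranges: [-2.63, 2.63], [-0.92, 2.1], [0.06, 2.66], [-1.3, 4.44], [0, 2.69], [-3.02, 3.02]. Speed limits (rad/s): [2.22, 2.22, 2.79, 3.14, 3.14, 3.14].

## Interface

Orientations are given as a unit quaternion [x, y, z, w].
In Python, from workcell import arm, vision gives the robot as it stands.
- The arm moves only by the tool apply_moves, never from a script. Its argument "plan" is a list of rows, each an object of numbers: "ax", "ay", "az": the turn, a rotation vector about the tool's x, y, z in rad; "x", "y", "z": the shift along the tool's x, y, z in m; "claw": the opening in per cent of the stroke, from 0 (shut) to 100 (fully open). A call has 1 to 12 rows; each row is the pose to reach, as a shift and turn from the pose commanded when the call began, along the tool's axes at that moment; what a row does not reach only later rows make up. A row lasts 1/8 s, in which the tool goes at most 62.5 mm and 10.7 degrees, less where a joint would pass 70% of its speed; a pose out of reach is approached as far as the arm can. A call with a gripper value outside its range is refused whole. The fingers move at their own pace and stop on an object; the grip force is fixed at half the most. Time passes only in rows, so rows that repeat a pose let the fingers close. It gives the time, the measured TCP pose, the force and the opening at its end, in the units of the state.
- arm.read_state(): the state, without advancing time (a new reading comes with each control period).
- vision.grab_frame(name): name is "side" or "top"; returns a dict with "color" (400x640x3 uint8, red, green, blue), "z_map" (400x640 float32, m along the optical axis (not along the pixel's ray), 0 where there is no reading), "mtx" (3x3 intrinsics, pixels), "R" (3x3) and "t" (3): a world point X has camera coordinates R X + t. Camera axes: x right, y down, z forward; pixel columns grow to the right and rows downward; lengths in m; the calibration is good to about 2 mm. A picture is of the moment at which its call begins.
- arm.job_done(): hands the job in, once; it reports no verdict.
Trained networks look in the newest picture that a camera, given by its name, has taken for a name from the list of things; names that differ only in an ending like _2 or _b are one class to them, and where a whole thing is asked for, a point or a joint stands for the part that bears it (a point fixed in the world has none). Each returns a list of dicts, best first, with "conf" (0 to 1); they miss things now and then, are a little off and sometimes report something else, mostly with a low value. They report only what shows in the picture. A call takes as long as a camera call. They do not tell look-alikes from the thing itself.
- vision.look_for(camera, thing): "extent" ([centre column, centre row, width, height] in pixels, round what is visible of it).
- vision.pinpoint(camera, thing): "at" ([column, row] in pixels: a listed point, or the origin of a listed thing).
The state is a dict: "clock": time; "q": joint angles; "dq": joint speeds; "joint_torque": joint torques, N m; "position": TCP position; "orientation": TCP orientation; "ft_force": force on the tool from outside, world axes, zero at the start; "ft_torque": the same for the moment, N m; "opening": opening from 0.0 (shut) to 1.0 (fully open).
Only numpy, scipy, OpenCV 4.12 (cv2) and the standard library are available. Lean on these libraries where they do the work, as an engineer would, in place of code of your own. Each camera call takes 0.05 s, during which the arm holds its last target.

## Working session

There is one attempt and no reset: what is moved stays moved. The work goes in short steps, Python scripts to look and compute and a tool call to move; the robot and the scene stay as the last step left them, time stands still between calls to the robot, and variables do not carry over. Pictures are saved under pics/ and viewed, and the job is handed in when it is done.

Besides the shell and the picture viewer there is one more tool, called after ">>>" in YAML: its name, and indented under it one key for each argument. apply_moves: Moves the arm, as the interface text tells. Its arguments: {"type":"object","properties":{"plan":{"type":"array"}},"required":["plan"]}

```bash
mkdir -p pics; ls; cat > h.py <<'E'
import numpy as np, cv2
from workcell import arm, vision
def save(f,n): cv2.imwrite(f"pics/{n}.png", f["color"][:,:,::-1])
def world(f,u,v,d):
    K=f["mtx"]; c=np.array([(u-K[0,2])/K[0,0]*d,(v-K[1,2])/K[1,1]*d,d])
    return f["R"].T@(c-f["t"])
def ray_z(f,u,v,z):
    K=f["mtx"]; r=f["R"].T@np.array([(u-K[0,2])/K[0,0],(v-K[1,2])/K[1,1],1.]); o=-f["R"].T@f["t"]
    return o+r*(z-o[2])/r[2]
def proj(f,X):
    c=f["R"]@np.array(X)+f["t"]; p=f["mtx"]@c; return p[:2]/p[2]
def cloud(f):
    z=f["z_map"]; v,u=np.mgrid[:z.shape[0],:z.shape[1]]; K=f["mtx"]
    c=np.stack([(u-K[0,2])/K[0,0]*z,(v-K[1,2])/K[1,1]*z,z],-1)-f["t"]
    w=c@f["R"]; w[z==0]=np.nan; return w
E
python3 - <<'E'
from h import *
print(arm.read_state())
for c in ["top","side"]:
    f=vision.grab_frame(c); save(f,c+"0"); print(c,-f["R"].T@f["t"])
    for t in ["rack","basket","dispenser_wide","dispenser_slim","cap_wide","cap_slim","neck_wide","neck_slim","tray","mug","salt","brush"]:
        print(t,[(np.round(r["at"]).tolist(),round(r["conf"],2)) for r in vision.pinpoint(c,t)][:4])
E
```

```text
pics
{'clock': 0.0, 'q': array([-1.15642522e+00,  3.53606669e-01,  1.63413273e+00,  1.58707531e-05,
        1.15517965e+00, -2.37260751e-03]), 'dq': array([-0.00028843,  0.00091127,  0.00122578, -0.00206231, -0.00045299,
       -0.00039824]), 'joint_torque': array([ 1.84504570e-03, -6.05237460e+01, -3.42065477e+01,  3.62529454e-05,
        9.09636612e-03,  1.20738005e-05]), 'position': array([ 0.25282333, -0.57107216,  0.23058818]), 'orientation': array([ 8.38086670e-01, -5.45536703e-01, -5.50984198e-04, -3.69187532e-04]), 'ft_force': array([-1.11015834,  0.4246469 ,  0.95813277]), 'ft_torque': array([ 0.01753375, -0.01869726,  0.03559591]), 'opening': 1.0007190842200457}
top [ 4.26055320e-01 -4.61789978e-06  1.13722508e+00]
rack [([180.0, 197.0], 0.95)]
basket [([462.0, 194.0], 0.79)]
dispenser_wide [([376.0, 194.0], 0.66)]
dispenser_slim [([254.0, 187.0], 0.56), ([236.0, 133.0], 0.19)]
cap_wide [([376.0, 233.0], 0.86), ([408.0, 234.0], 0.79)]
cap_slim [([292.0, 270.0], 0.71), ([296.0, 234.0], 0.56), ([319.0, 225.0], 0.53)]
neck_wide [([381.0, 193.0], 0.95)]
neck_slim [([244.0, 179.0], 0.65)]
tray [([319.0, 128.0], 0.62)]
mug [([235.0, 134.0], 0.57)]
salt [([406.0, 134.0], 0.86), ([317.0, 131.0], 0.3), ([323.0, 223.0], 0.2)]
brush [([322.0, 225.0], 0.58)]
side [0.22572209 0.69598579 0.71117742]
rack [([207.0, 368.0], 0.85)]
basket [([368.0, 153.0], 0.91), ([257.0, 240.0], 0.63)]
dispenser_wide [([334.0, 192.0], 0.79)]
dispenser_slim [([255.0, 274.0], 0.64)]
cap_wide [([370.0, 201.0], 0.86), ([386.0, 187.0], 0.59)]
cap_slim [([377.0, 280.0], 0.92), ([366.0, 153.0], 0.62), ([341.0, 261.0], 0.6)]
neck_wide [([334.0, 157.0], 0.64), ([186.0, 267.0], 0.21)]
neck_slim [([256.0, 239.0], 0.76)]
tray [([243.0, 205.0], 0.56), ([343.0, 240.0], 0.28), ([253.0, 240.0], 0.25), ([294.0, 161.0], 0.15)]
mug [([185.0, 267.0], 0.81)]
salt [([293.0, 162.0], 0.66)]
brush [([343.0, 240.0], 0.71), ([254.0, 239.0], 0.26)]
```

View pics/top0.png

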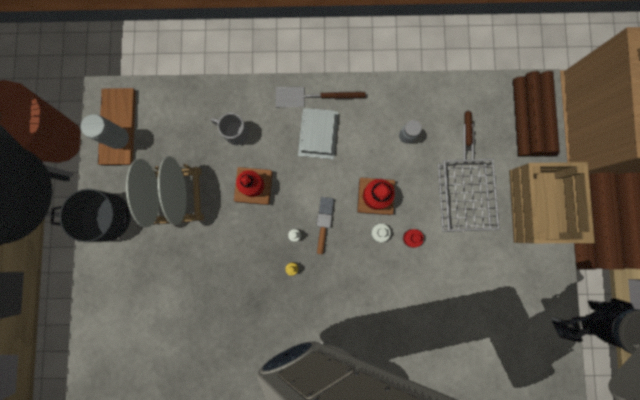

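View pics/side0.png

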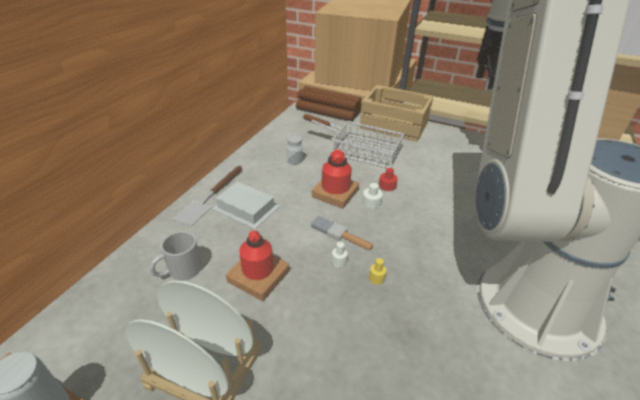

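The rack is at left, with the slim dispenser (top ~ (250,183)) next to it. The white slim cap is at top (294,235) and side (340,257). The yellow look-alike is at top (292,269). Next I'll measure positions with depth.

```bash
cat > m.py <<'E'
from h import *
def circ(P):
    A=np.c_[2*P,np.ones(len(P))]; s=np.linalg.lstsq(A,(P**2).sum(1),rcond=None)[0]
    return s[:2],np.sqrt(s[2]+s[:2]@s[:2])
T=vision.grab_frame("top"); S=vision.grab_frame("side")
wt,ws=cloud(T),cloud(S)
print("fx",T["mtx"][0,0],S["mtx"][0,0])
print("rack approx", ray_z(T,180,197,0), "net disp slim", ray_z(T,254,187,0), ray_z(S,255,274,0),"neck",ray_z(T,244,179,.12),ray_z(S,256,239,.12))
print("neckwide",ray_z(T,381,193,.12),ray_z(S,334,157,.12))
print("cap net",ray_z(T,296,234,0),ray_z(S,341,261,0))
def rep(name,c,r,zb):
    for n,w in (("top",wt),("side",ws)):
        m=np.hypot(w[...,0]-c[0],w[...,1]-c[1])<r
        for a,b in zb:
            k=m&(w[...,2]>a)&(w[...,2]<b); P=w[k]
            if len(P)>3: print(name,n,(a,b),len(P),"mean",P.mean(0).round(4),"min",P.min(0).round(3),"max",P.max(0).round(3))
c=ray_z(T,296,234,0)[:2]
rep("cap",c,.045,[(.008,.03),(.03,.04),(.04,.056),(.056,.075)])
c=ray_z(T,244,179,.12)[:2]
rep("neck",c,.06,[(.02,.04),(.05,.09),(.112,.125),(.125,.137),(.137,.155)])
for nm,t in (("tray",(319,130)),("salt",(411,131)),("mug",(231,127)),("brush",(322,225)),("yel",(292,269))):
    print(nm,ray_z(T,*t,0.02).round(3))
for nm,(f,c) in {"t":(T,(272,210)),"t2":(T,(250,183)),"s":(S,(340,257)),"s2":(S,(257,255))}.items():
    p=f["color"][c[1]-25:c[1]+25,c[0]-32:c[0]+32]
    cv2.imwrite(f"pics/crop_{nm}.png",cv2.resize(p[:,:,::-1],None,fx=10,fy=10,interpolation=cv2.INTER_CUBIC))
E
python3 m.py
```

```text
fx 377.04589109511085 394.2601900096883
rack approx [0.5573197  0.42999627 0.        ] net disp slim [0.58549629 0.20406284 0.        ] [0.59778068 0.20239122 0.        ] neck [0.5910679  0.21011077 0.12      ] [0.58428104 0.20302128 0.12      ]
neckwide [ 0.54829339 -0.16272936  0.12      ] [ 0.56274652 -0.16768208  0.12      ]
cap net [0.44146416 0.07643678 0.        ] [0.43382545 0.07589064 0.        ]
cap top (0.008, 0.03) 12 mean [0.4365 0.0712 0.023 ] min [0.421 0.063 0.011] max [0.456 0.086 0.03 ]
cap top (0.03, 0.04) 80 mean [0.4382 0.0803 0.0337] min [0.421 0.063 0.03 ] max [0.456 0.098 0.039]
cap top (0.056, 0.075) 30 mean [0.4389 0.0798 0.0615] min [0.432 0.072 0.057] max [0.446 0.087 0.065]
cap side (0.008, 0.03) 106 mean [0.4349 0.0942 0.0191] min [0.421 0.076 0.008] max [0.457 0.101 0.03 ]
cap side (0.03, 0.04) 102 mean [0.4366 0.0872 0.0343] min [0.421 0.069 0.03 ] max [0.456 0.099 0.038]
cap side (0.04, 0.056) 39 mean [0.4368 0.0874 0.0482] min [0.43 0.08 0.04] max [0.446 0.091 0.056]
cap side (0.056, 0.075) 46 mean [0.4383 0.0834 0.0614] min [0.43  0.073 0.057] max [
[... 479 characters left out ...]
11] min [0.58  0.195 0.138] max [0.596 0.212 0.146]
neck side (0.02, 0.04) 852 mean [0.5781 0.2274 0.0299] min [0.534 0.155 0.02 ] max [0.643 0.261 0.04 ]
neck side (0.05, 0.09) 404 mean [0.5716 0.2277 0.0703] min [0.552 0.187 0.05 ] max [0.615 0.242 0.09 ]
neck side (0.112, 0.125) 124 mean [0.5837 0.2116 0.1194] min [0.57  0.187 0.112] max [0.607 0.224 0.125]
neck side (0.125, 0.137) 55 mean [0.5834 0.2113 0.1329] min [0.574 0.194 0.125] max [0.601 0.219 0.137]
neck side (0.137, 0.155) 52 mean [0.586  0.2077 0.1411] min [0.576 0.196 0.138] max [0.597 0.219 0.146]
tray [0.755 0.004 0.02 ]
salt [ 0.748 -0.275  0.02 ]
mug [0.768 0.272 0.02 ]
brush [ 0.467 -0.002  0.02 ]
yel [0.339 0.087 0.02 ]
```

```bash
cat > d.py <<'E'
import sys
from h import *
from scipy.spatial.transform import Rotation as Ro
def delta(target, jaw=None):
    s=arm.read_state(); R=Ro.from_quat(s["orientation"]).as_matrix()
    d=R.T@(np.array(target)-s["position"]); print("shift",d.round(4))
    if jaw is not None:
        x=np.array([np.cos(jaw),np.sin(jaw),0]); z=np.array([0,0,-1.]); D=np.c_[x,np.cross(z,x),z]
        print("rv",Ro.from_matrix(R.T@D).as_rotvec().round(4))
    print("pos",s["position"].round(4),"F",s["ft_force"].round(2),"open",round(s["opening"],3),"t",s["clock"],"zaxis",R[:,2].round(4),"xaxis",R[:,0].round(3),"q",s["q"].round(2))
if __name__=="__main__":
    a=[float(v) for v in sys.argv[1:]]
    delta(a[:3], a[3] if len(a)>3 else None)
E
cat > fit.py <<'E'
from h import *
from scipy.optimize import least_squares
T=vision.grab_frame("top"); S=vision.grab_frame("side")
def fit(w,c,prof,zmin,zmax,R=.035):
    k=(np.hypot(w[...,0]-c[0],w[...,1]-c[1])<R)&(w[...,2]>zmin)&(w[...,2]<zmax)
    P=w[k]; pr=np.array(prof)
    def dist(p):
        q=np.c_[np.hypot(P[:,0]-p[0],P[:,1]-p[1]),P[:,2]-p[2]]
        best=np.full(len(q),9.)
        for a,b in zip(pr[:-1],pr[1:]):
            t=np.clip((q-a)@(b-a)/((b-a)@(b-a)),0,1); best=np.minimum(best,np.linalg.norm(q-a-t[:,None]*(b-a),axis=1))
        return best
    r=least_squares(dist,[*c,0],loss="soft_l1",f_scale=.001)
    return r.x.round(4),len(P),round(float(np.median(dist(r.x))),4)
cap=[(.018,0),(.018,.034),(.009,.034),(.009,.062),(0,.062)]
neck=[(.010,.12),(.010,.138),(.003,.145),(0,.145)]
for n,f in(("top",T),("side",S)):
    w=cloud(f)
    print(n,"cap",fit(w,(.4385,.081),cap,.008,.08),"neck",fit(w,(.587,.204),neck,.123,.155,.022), "disp", fit(w,(.587,.204),[(.036,.03),(.036,.085)],.045,.085,.05))
E
python3 fit.py; python3 d.py .4385 .080 .2 .18
```

```text
top cap (array([ 0.4379,  0.0808, -0.0006]), 125, 0.001) neck (array([ 0.5875,  0.2039, -0.001 ]), 68, 0.0009) disp (array([0.5878, 0.2048, 0.    ]), 71, 0.0002)
side cap (array([4.391e-01, 8.120e-02, 1.000e-04]), 290, 0.0006) neck (array([ 0.5873,  0.2058, -0.0006]), 112, 0.0011) disp (array([0.5885, 0.2045, 0.    ]), 410, 0.0005)
shift [-0.5206 -0.4334  0.0313]
rv [-0.     0.    -1.334]
pos [ 0.253  -0.5715  0.2313] F [-0.22 -0.89 -0.26] open 1.002 t 1.5 zaxis [-0.  0. -1.] xaxis [ 0.405 -0.914 -0.   ] q [-1.16  0.35  1.63 -0.    1.16 -0.  ]
```

View pics/crop_s2.png

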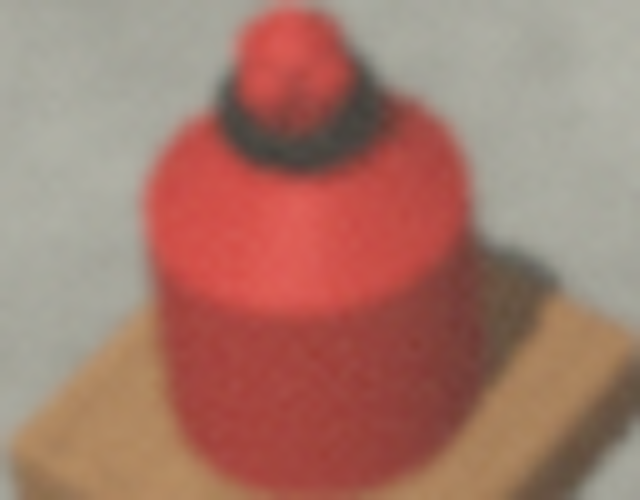

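The crop shows the slim dispenser's bare stud with its bumps and the black gasket below. The fits give the cap at (0.4386, 0.081) and the neck at (0.588, 0.2046). I'll move above the cap.

>>> apply_moves:
  plan:
    - {"x":-0.043,"y":-0.036,"z":0.003,"az":-0.12,"claw":100}
    - {"x":-0.087,"y":-0.072,"z":0.005,"az":-0.24,"claw":100}
    - {"x":-0.13,"y":-0.108,"z":0.008,"az":-0.36,"claw":100}
    - {"x":-0.174,"y":-0.145,"z":0.01,"az":-0.48,"claw":100}
    - {"x":-0.217,"y":-0.181,"z":0.013,"az":-0.6,"claw":100}
    - {"x":-0.261,"y":-0.217,"z":0.016,"az":-0.72,"claw":100}
    - {"x":-0.304,"y":-0.253,"z":0.018,"az":-0.84,"claw":100}
    - {"x":-0.348,"y":-0.289,"z":0.021,"az":-0.96,"claw":100}
    - {"x":-0.391,"y":-0.325,"z":0.023,"az":-1.08,"claw":100}
    - {"x":-0.435,"y":-0.362,"z":0.026,"az":-1.2,"claw":100}
    - {"x":-0.478,"y":-0.398,"z":0.029,"az":-1.3,"claw":100}
    - {"x":-0.5215,"y":-0.434,"z":0.031,"az":-1.334,"claw":100}

```text
validation failed for argument at $.pl...
```

```bash
python3 d.py .4386 .081 .10 .18
```

```text
shift [-0.5215 -0.4339  0.1313]
rv [-0.     0.    -1.334]
pos [ 0.253  -0.5715  0.2313] F [-0.22 -0.89 -0.26] open 1.002 t 1.5 zaxis [-0.  0. -1.] xaxis [ 0.405 -0.914 -0.   ] q [-1.16  0.35  1.63 -0.    1.16 -0.  ]
```

The move was refused with a cut-off validation message. I'll try a full row with every key.

>>> apply_moves:
  plan:
    - {"ax":0,"ay":0,"az":-0.12,"x":-0.043,"y":-0.036,"z":0.003,"claw":100}

```text
clock: 1.62
position: [0.2684, -0.5196, 0.2284]
orientation: [0.869, -0.494, 0.001, 0.001]
ft_force: [1.0, 1.3, 0.3]
opening: 0.999
```

```bash
python3 d.py .4386 .081 .20 .18
```

```text
shift [-0.4293 -0.4533  0.0272]
rv [ 0.0018 -0.0016 -1.2142]
pos [ 0.2684 -0.5196  0.2284] F [1.02 1.33 0.29] open 0.999 t 1.625 zaxis [ 7.0e-04 -2.1e-03 -1.0e+00] xaxis [ 0.511 -0.859  0.002] q [-1.1   0.29  1.73 -0.    1.12 -0.06]
```

>>> apply_moves:
  plan:
    - {"ax":0,"ay":0,"az":-0.12,"x":-0.039,"y":-0.041,"z":0.003,"claw":100}
    - {"ax":0,"ay":0,"az":-0.24,"x":-0.078,"y":-0.082,"z":0.005,"claw":100}
    - {"ax":0,"ay":0,"az":-0.36,"x":-0.117,"y":-0.123,"z":0.008,"claw":100}
    - {"ax":0,"ay":0,"az":-0.48,"x":-0.156,"y":-0.165,"z":0.01,"claw":100}
    - {"ax":0,"ay":0,"az":-0.6,"x":-0.195,"y":-0.206,"z":0.012,"claw":100}
    - {"ax":0,"ay":0,"az":-0.72,"x":-0.234,"y":-0.247,"z":0.015,"claw":100}
    - {"ax":0,"ay":0,"az":-0.84,"x":-0.273,"y":-0.288,"z":0.017,"claw":100}
    - {"ax":0,"ay":0,"az":-0.96,"x":-0.312,"y":-0.33,"z":0.02,"claw":100}
    - {"ax":0,"ay":0,"az":-1.08,"x":-0.351,"y":-0.371,"z":0.022,"claw":100}
    - {"ax":0,"ay":0,"az":-1.16,"x":-0.39,"y":-0.412,"z":0.025,"claw":100}
    - {"ax":0,"ay":0,"az":-1.214,"x":-0.429,"y":-0.453,"z":0.027,"claw":100}
    - {"ax":0,"ay":0,"az":-1.214,"x":-0.429,"y":-0.453,"z":0.027,"claw":100}

```text
clock: 3.12
position: [0.4393, 0.086, 0.2014]
orientation: [0.996, 0.093, 0.0, -0.0]
ft_force: [-0.4, 0.3, -0.2]
opening: 1.003
```

```bash
python3 d.py .4386 .081 .05 .18
```

```text
shift [-0.0017  0.0049  0.1514]
rv [-0.0006 -0.001   0.0053]
pos [0.4393 0.086  0.2014] F [-0.36  0.27 -0.17] open 1.003 t 3.125 zaxis [ 9.e-04  8.e-04 -1.e+00] xaxis [0.983 0.184 0.001] q [0.19 0.11 2.03 0.   1.   0.  ]
```

>>> apply_moves:
  plan:
    - {"ax":0,"ay":0,"az":0,"x":-0.002,"y":0.005,"z":0.04,"claw":60}
    - {"ax":0,"ay":0,"az":0,"x":-0.002,"y":0.005,"z":0.08,"claw":60}
    - {"ax":0,"ay":0,"az":0,"x":-0.002,"y":0.005,"z":0.1,"claw":60}
    - {"ax":0,"ay":0,"az":0,"x":-0.002,"y":0.005,"z":0.1,"claw":60}
    - {"ax":0,"ay":0,"az":0,"x":-0.002,"y":0.005,"z":0.1,"claw":60}

```text
clock: 3.75
position: [0.4378, 0.0771, 0.1021]
orientation: [0.996, 0.09, 0.0, 0.0]
ft_force: [-0.4, -0.4, 0.7]
opening: 0.604
```

```bash
python3 d.py .4386 .081 .0365 .18
python3 - <<'E'
from h import *
f=vision.grab_frame("side"); 
p=f["color"][180:330,260:440]; cv2.imwrite("pics/s1.png",cv2.resize(p[:,:,::-1],None,fx=4,fy=4))
E
```

```text
shift [ 0.0014 -0.0037  0.0656]
rv [ 0.0001 -0.0009 -0.0007]
pos [0.4378 0.0771 0.1021] F [-0.37 -0.37  0.71] open 0.604 t 3.75 zaxis [ 9.e-04  1.e-04 -1.e+00] xaxis [0.984 0.178 0.001] q [ 0.17  0.26  2.12 -0.    0.76 -0.01]
```

View pics/s1.png

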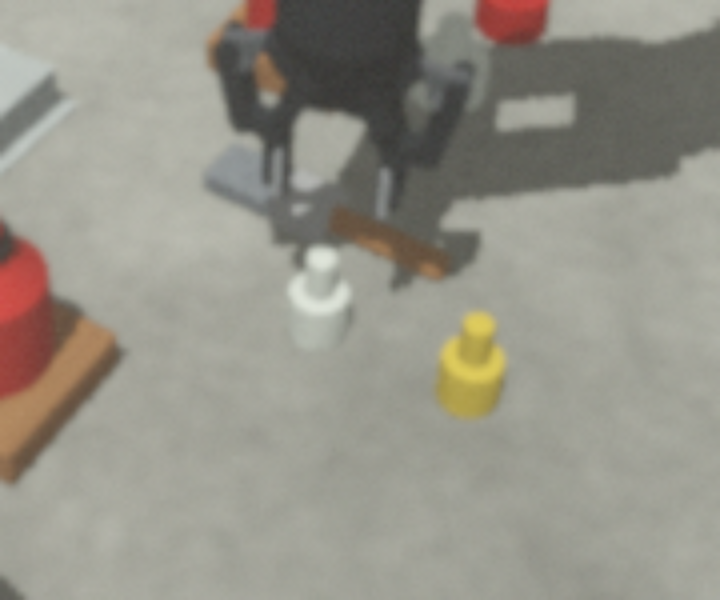

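The side view shows the fingers straddling above the white cap (crop 320,260), and nothing is touched. I'll correct y and go down to just above the cap.

>>> apply_moves:
  plan:
    - {"ax":0,"ay":0,"az":0,"x":0.001,"y":-0.004,"z":0.01,"claw":60}
    - {"ax":0,"ay":0,"az":0,"x":0.001,"y":-0.004,"z":0.015,"claw":60}
    - {"ax":0,"ay":0,"az":0,"x":0.001,"y":-0.004,"z":0.015,"claw":60}
    - {"ax":0,"ay":0,"az":0,"x":0.001,"y":-0.004,"z":0.015,"claw":60}

```text
clock: 4.3
position: [0.4376, 0.0816, 0.0863]
orientation: [0.996, 0.09, -0.0, -0.0]
ft_force: [-0.1, 0.3, 1.4]
opening: 0.602
```

```bash
python3 d.py .4386 .081 .0365 .18
```

```text
shift [0.0009 0.0008 0.0498]
rv [-0.      0.0001  0.0001]
pos [0.4376 0.0816 0.0863] F [-0.1   0.28  1.37] open 0.602 t 4.3 zaxis [-1.e-04 -0.e+00 -1.e+00] xaxis [ 0.984  0.179 -0.   ] q [0.18 0.29 2.13 0.   0.72 0.  ]
```

>>> apply_moves:
  plan:
    - {"ax":0,"ay":0,"az":0,"x":0.001,"y":0.0005,"z":0.02,"claw":60}
    - {"ax":0,"ay":0,"az":0,"x":0.001,"y":0.0005,"z":0.035,"claw":60}
    - {"ax":0,"ay":0,"az":0,"x":0.001,"y":0.0005,"z":0.047,"claw":60}
    - {"ax":0,"ay":0,"az":0,"x":0.001,"y":0.0005,"z":0.0495,"claw":60}
    - {"ax":0,"ay":0,"az":0,"x":0.001,"y":0.0005,"z":0.0495,"claw":60}

```text
clock: 4.92
position: [0.4387, 0.0812, 0.0367]
orientation: [0.996, 0.09, -0.0, 0.0]
ft_force: [-0.1, -0.3, 0.5]
opening: 0.599
```

```bash
python3 d.py .4386 .081 .0365 .18
```

```text
shift [-0.0002  0.0002  0.0002]
rv [-0.      0.0003 -0.    ]
pos [0.4387 0.0812 0.0367] F [-0.13 -0.27  0.5 ] open 0.599 t 4.925 zaxis [-3.e-04 -0.e+00 -1.e+00] xaxis [ 0.984  0.179 -0.   ] q [ 0.18  0.39  2.15  0.    0.6  -0.  ]
```

>>> apply_moves:
  plan:
    - {"ax":0,"ay":0,"az":0,"x":0,"y":0,"z":0,"claw":40}
    - {"ax":0,"ay":0,"az":0,"x":0,"y":0,"z":0,"claw":25}
    - {"ax":0,"ay":0,"az":0,"x":0,"y":0,"z":0,"claw":5}
    - {"ax":0,"ay":0,"az":0,"x":0,"y":0,"z":0,"claw":5}
    - {"ax":0,"ay":0,"az":0,"x":0,"y":0,"z":0,"claw":0}
    - {"ax":0,"ay":0,"az":0,"x":0,"y":0,"z":0,"claw":0}

```text
clock: 5.68
position: [0.439, 0.0813, 0.0373]
orientation: [0.996, 0.09, 0.0, -0.0]
ft_force: [-1.4, -0.8, 6.0]
opening: 0.191
```

```bash
python3 d.py .588 .2046 .25 .18
python3 - <<'E'
from h import *
f=vision.grab_frame("side"); 
p=f["color"][180:330,260:440]; cv2.imwrite("pics/s2.png",cv2.resize(p[:,:,::-1],None,fx=4,fy=4))
E
```

```text
shift [ 0.1688 -0.0946 -0.2126]
rv [-0.     -0.0008 -0.    ]
pos [0.439  0.0813 0.0373] F [-1.42 -0.83  6.05] open 0.191 t 5.675 zaxis [ 8.e-04  2.e-04 -1.e+00] xaxis [0.984 0.179 0.001] q [ 0.18  0.39  2.15  0.    0.6  -0.  ]
```

View pics/s2.png

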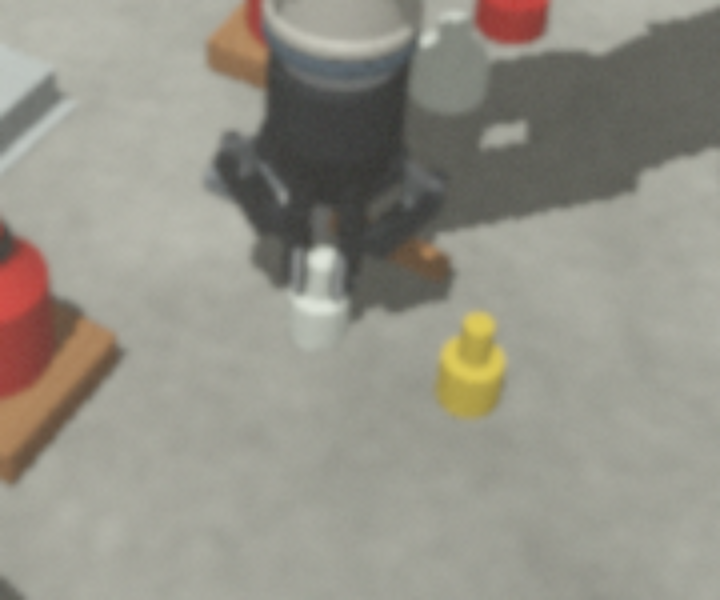

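The fingers hold the white cap's stub (opening 0.19). The 6 N upward force comes from the tips swinging onto the skirt. I'll lift.

>>> apply_moves:
  plan:
    - {"ax":0,"ay":0,"az":0,"x":0,"y":0,"z":-0.02,"claw":0}
    - {"ax":0,"ay":0,"az":0,"x":0,"y":0,"z":-0.06,"claw":0}
    - {"ax":0,"ay":0,"az":0,"x":0,"y":0,"z":-0.11,"claw":0}
    - {"ax":0,"ay":0,"az":0,"x":0,"y":0,"z":-0.15,"claw":0}
    - {"ax":0,"ay":0,"az":0,"x":0,"y":0,"z":-0.19,"claw":0}
    - {"ax":0,"ay":0,"az":0,"x":0,"y":0,"z":-0.19,"claw":0}
    - {"ax":0,"ay":0,"az":0,"x":0.04,"y":-0.022,"z":-0.19,"claw":0}
    - {"ax":0,"ay":0,"az":0,"x":0.085,"y":-0.048,"z":-0.19,"claw":0}
    - {"ax":0,"ay":0,"az":0,"x":0.13,"y":-0.073,"z":-0.19,"claw":0}
    - {"ax":0,"ay":0,"az":0,"x":0.169,"y":-0.0945,"z":-0.19,"claw":0}
    - {"ax":0,"ay":0,"az":0,"x":0.169,"y":-0.0945,"z":-0.19,"claw":0}
    - {"ax":0,"ay":0,"az":0,"x":0.169,"y":-0.0945,"z":-0.19,"claw":0}

```text
clock: 7.22
position: [0.5868, 0.2039, 0.2253]
orientation: [0.996, 0.09, -0.001, 0.0]
ft_force: [-1.3, -1.1, -0.9]
opening: 0.19
```

```bash
python3 d.py .588 .2046 .19 .18
cat > fit2.py <<'E'
import sys
from h import *
from scipy.optimize import least_squares
s=arm.read_state()["position"]; zc=s[2]-.037
import types
for n in ("top","side"):
    f=vision.grab_frame(n); w=cloud(f)
    u,v=proj(f,[s[0],s[1],zc+.015]).round().astype(int)
    p=f["color"][max(v-37,0):v+38,max(u-45,0):u+45]; cv2.imwrite(f"pics/{sys.argv[1]}_{n}.png",cv2.resize(p[:,:,::-1],None,fx=7,fy=7))
    k=(np.hypot(w[...,0]-s[0],w[...,1]-s[1])<.03)&(w[...,2]>zc+.004)&(w[...,2]<zc+.026); P=w[k]
    if len(P)<15: print(n,"few",len(P)); continue
    for zb in (0,.011):
        Q=P[(P[:,2]>zc+.004+zb)&(P[:,2]<zc+.015+zb)]
        r=least_squares(lambda c:np.hypot(Q[:,0]-c[0],Q[:,1]-c[1])-.018,s[:2],loss="soft_l1",f_scale=.001)
        print(n,"skirt centre",r.x.round(4),len(Q),np.abs(r.fun).mean(),"tcp",s.round(4))
    b=w[(np.hypot(w[...,0]-s[0],w[...,1]-s[1])<.03)&(w[...,2]>zc-.012)&(w[...,2]<zc+.03)]
    print("lowest",np.sort(b[:,2])[:8].round(4),"zc",zc)
E
python3 fit2.py a
```

```text
shift [ 0.0014 -0.0005  0.0353]
rv [0.0006 0.0029 0.0002]
pos [0.5868 0.2039 0.2253] F [-1.26 -1.14 -0.88] open 0.19 t 7.225 zaxis [-0.0027 -0.0011 -1.    ] xaxis [ 0.984  0.179 -0.003] q [ 0.33  0.35  1.65 -0.    1.14  0.15]
top skirt centre [0.586 0.203] 8 0.0003237854139383754 tcp [0.5868 0.2039 0.2253]
top skirt centre [0.5866 0.2032] 8 0.0003607324581725289 tcp [0.5868 0.2039 0.2253]
lowest [0.1922 0.1923 0.1927 0.193  0.1944 0.1947 0.1951 0.2028] zc 0.18829371599102623
side skirt centre [0.5868 0.2029] 78 0.0005809702161196937 tcp [0.5868 0.2039 0.2253]
side skirt centre [0.587  0.2032] 81 0.0007095310022885427 tcp [0.5868 0.2039 0.2253]
lowest [0.1893 0.19   0.1902 0.1902 0.1904 0.1911 0.1912 0.1914] zc 0.18829371599102623
```

View pics/a_side.png

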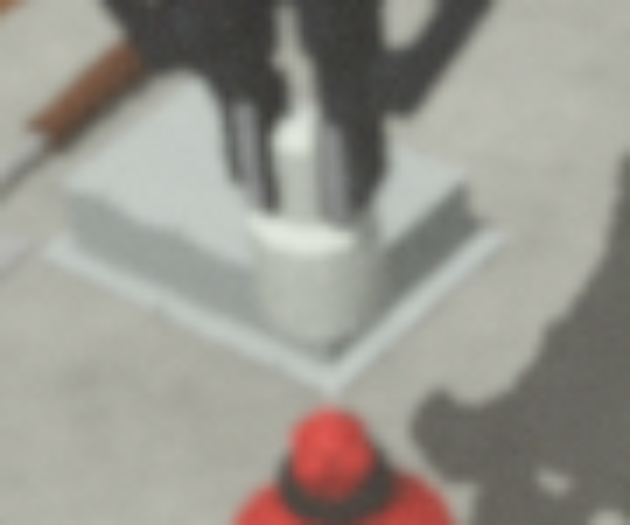

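The cap hangs upright in the gripper above the neck. I'll go down to just above the stud and fine-align.

>>> apply_moves:
  plan:
    - {"ax":0,"ay":0,"az":0,"x":0.001,"y":-0.001,"z":0.015,"claw":0}
    - {"ax":0,"ay":0,"az":0,"x":0.001,"y":-0.001,"z":0.03,"claw":0}
    - {"ax":0,"ay":0,"az":0,"x":0.001,"y":-0.001,"z":0.036,"claw":0}
    - {"ax":0,"ay":0,"az":0,"x":0.001,"y":-0.001,"z":0.036,"claw":0}
    - {"ax":0,"ay":0,"az":0,"x":0.001,"y":-0.001,"z":0.036,"claw":0}
    - {"ax":0,"ay":0,"az":0,"x":0.001,"y":-0.001,"z":0.036,"claw":0}

```text
clock: 8.07
position: [0.5892, 0.2057, 0.1913]
orientation: [0.996, 0.09, 0.0, -0.0]
ft_force: [-0.5, -0.0, 0.6]
opening: 0.185
```

```bash
python3 fit2.py b; python3 d.py .588 .2053 .19 .18
```

```text
top few 13
side skirt centre [0.5894 0.2052] 70 0.000725941385189841 tcp [0.5892 0.2057 0.1913]
side skirt centre [0.5891 0.2051] 78 0.0006833399425035679 tcp [0.5892 0.2057 0.1913]
lowest [0.1424 0.1428 0.1433 0.1532 0.1545 0.1552 0.1561 0.1565] zc 0.15426611587550423
shift [-0.0011  0.0002  0.0012]
rv [-0.0001 -0.0006  0.    ]
pos [0.589  0.2057 0.1912] F [ 0.82 -0.62  0.46] open 0.193 t 8.175 zaxis [ 6.e-04  2.e-04 -1.e+00] xaxis [0.984 0.179 0.001] q [ 0.33  0.39  1.67 -0.    1.08  0.15]
```

View pics/b_side.png

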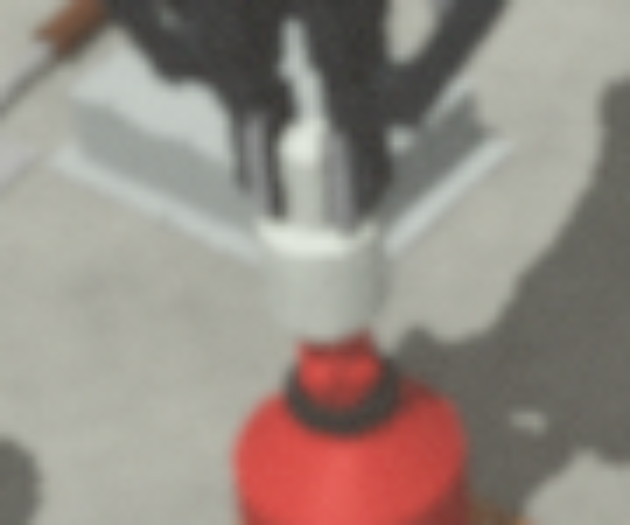

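The cap is just above the stud. In the side view the neck seems slightly right of the cap's axis, so I'll overlay the projected axes to check.

```bash
cat > ov.py <<'E'
import sys
from h import *
f=vision.grab_frame("side"); K=7
s=arm.read_state()["position"]; zc=s[2]-.037
u,v=proj(f,[s[0],s[1],zc]).round().astype(int); u0,v0=u-45,v-37
img=cv2.resize(f["color"][v0:v0+75,u0:u0+90,::-1],None,fx=K,fy=K,interpolation=cv2.INTER_CUBIC)
def ring(c,r,z,col):
    a=np.linspace(0,2*np.pi,60); P=np.array([proj(f,[c[0]+r*np.cos(t),c[1]+r*np.sin(t),z]) for t in a])
    P=((P-[u0,v0]+.5)*K-.5).round().astype(int); cv2.polylines(img,[P],True,col,1)
N=(.588,.2048); C=(float(sys.argv[2]),float(sys.argv[3]))
ring(C,.018,zc,(0,255,0)); ring(C,.018,zc+.034,(0,255,0)); ring(C,.009,zc+.062,(0,255,0))
ring(N,.010,.125,(255,255,0));ring(N,.036,.085,(255,255,0));ring(N,.018,.12,(255,0,255))
cv2.imwrite(f"pics/{sys.argv[1]}.png",img)
E
python3 ov.py ov1 .589 .2052
```

```text
(no output)
```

View pics/ov1.png

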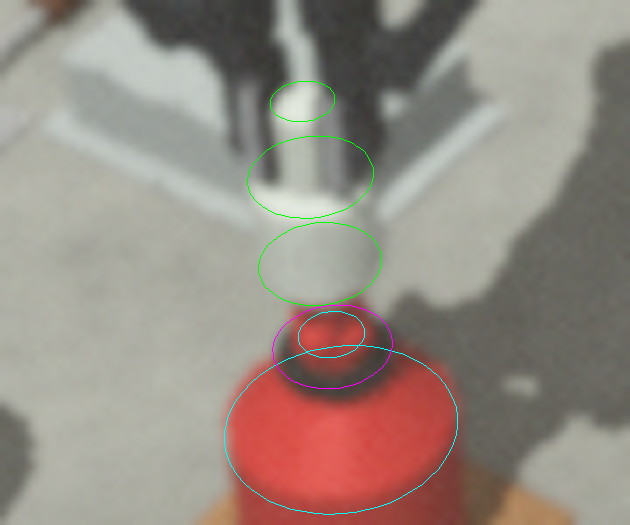

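The overlay suggests the neck is about 1 mm towards (-x,-y) of the cap. I'll shift and go down until the lip is just above the bumps.

>>> apply_moves:
  plan:
    - {"ax":0,"ay":0,"az":0,"x":-0.0015,"y":0.0004,"z":0.004,"claw":0}
    - {"ax":0,"ay":0,"az":0,"x":-0.0015,"y":0.0004,"z":0.009,"claw":0}
    - {"ax":0,"ay":0,"az":0,"x":-0.0015,"y":0.0004,"z":0.014,"claw":0}
    - {"ax":0,"ay":0,"az":0,"x":-0.0015,"y":0.0004,"z":0.016,"claw":0}
    - {"ax":0,"ay":0,"az":0,"x":-0.0015,"y":0.0004,"z":0.016,"claw":0}
    - {"ax":0,"ay":0,"az":0,"x":-0.0015,"y":0.0004,"z":0.016,"claw":0}

```text
clock: 8.98
position: [0.5876, 0.205, 0.1749]
orientation: [0.996, 0.09, 0.0, -0.0]
ft_force: [0.2, -0.5, 0.4]
opening: 0.183
```

```bash
python3 d.py .5876 .205 .162 .18; python3 ov.py ov2 .5876 .2045
```

```text
shift [0.     0.     0.0129]
rv [-0.     -0.0002 -0.    ]
pos [0.5876 0.205  0.1749] F [ 0.24 -0.54  0.44] open 0.183 t 8.975 zaxis [ 2.e-04  1.e-04 -1.e+00] xaxis [0.984 0.179 0.   ] q [0.33 0.41 1.69 0.   1.05 0.15]
```

View pics/ov2.png

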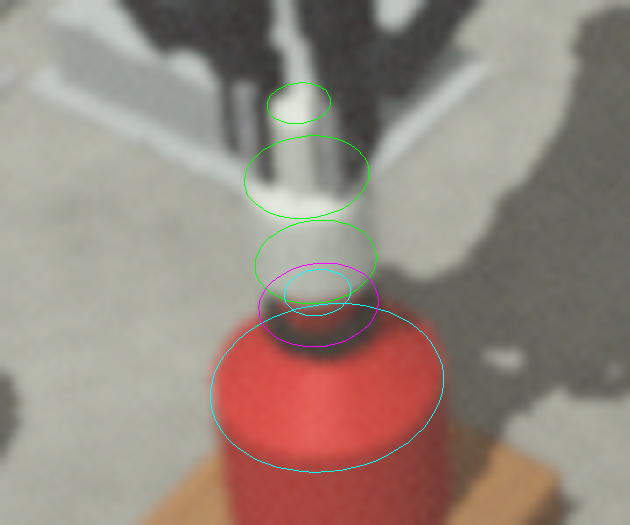

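The cap is around the stud's tip with no side force. Now I'll press slowly onto the bumps.

>>> apply_moves:
  plan:
    - {"ax":0,"ay":0,"az":0,"x":0,"y":0,"z":0.002,"claw":0}
    - {"ax":0,"ay":0,"az":0,"x":0,"y":0,"z":0.004,"claw":0}
    - {"ax":0,"ay":0,"az":0,"x":0,"y":0,"z":0.004,"claw":0}

```text
clock: 9.4
position: [0.5882, 0.2053, 0.1717]
orientation: [0.996, 0.09, 0.001, -0.0]
ft_force: [-0.2, 0.9, 5.7]
opening: 0.188
```

>>> apply_moves:
  plan:
    - {"ax":0,"ay":0,"az":0,"x":0,"y":0,"z":0.001,"claw":0}
    - {"ax":0,"ay":0,"az":0,"x":0,"y":0,"z":0.002,"claw":0}
    - {"ax":0,"ay":0,"az":0,"x":0,"y":0,"z":0.002,"claw":0}

```text
clock: 9.78
position: [0.5886, 0.2054, 0.1708]
orientation: [0.996, 0.09, 0.001, -0.0]
ft_force: [-2.2, -0.2, 14.1]
opening: 0.19
```

>>> apply_moves:
  plan:
    - {"ax":0,"ay":0,"az":0,"x":0,"y":0,"z":0.001,"claw":0}
    - {"ax":0,"ay":0,"az":0,"x":0,"y":0,"z":0.001,"claw":0}
    - {"ax":0,"ay":0,"az":0,"x":0,"y":0,"z":0.001,"claw":0}

```text
clock: 10.15
position: [0.5886, 0.2054, 0.1699]
orientation: [0.996, 0.09, 0.002, -0.0]
ft_force: [-1.8, -0.2, 14.8]
opening: 0.191
```

```bash
python3 d.py .5876 .205 .162 .18; python3 ov.py ov3 .5882 .2047
```

```text
shift [-0.0011  0.0002  0.0079]
rv [-0.0006 -0.0031 -0.0001]
pos [0.5886 0.2054 0.1699] F [-1.79 -0.21 14.81] open 0.191 t 10.15 zaxis [ 0.0029  0.0011 -1.    ] xaxis [0.984 0.179 0.003] q [0.33 0.41 1.69 0.   1.03 0.15]
```

View pics/ov3.png

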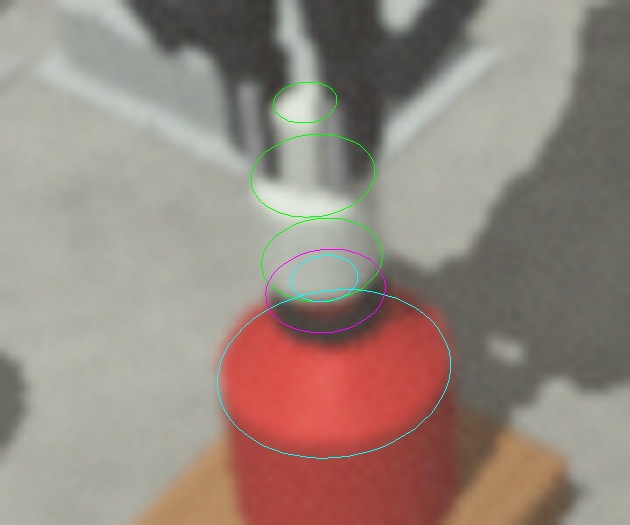

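The force levels off near 14.8 N, at the bumps' peak. I'll continue.

>>> apply_moves:
  plan:
    - {"ax":0,"ay":0,"az":0,"x":0,"y":0,"z":0.0015,"claw":0}
    - {"ax":0,"ay":0,"az":0,"x":0,"y":0,"z":0.0015,"claw":0}
    - {"ax":0,"ay":0,"az":0,"x":0,"y":0,"z":0.0015,"claw":0}

```text
clock: 10.58
position: [0.5882, 0.2053, 0.1675]
orientation: [0.996, 0.09, 0.001, -0.0]
ft_force: [-0.9, 0.5, 8.4]
opening: 0.184
```

>>> apply_moves:
  plan:
    - {"ax":0,"ay":0,"az":0,"x":0,"y":0,"z":0.0015,"claw":0}
    - {"ax":0,"ay":0,"az":0,"x":0,"y":0,"z":0.0015,"claw":0}
    - {"ax":0,"ay":0,"az":0,"x":0,"y":0,"z":0.0015,"claw":0}

```text
clock: 10.95
position: [0.588, 0.2052, 0.1654]
orientation: [0.996, 0.09, 0.001, -0.0]
ft_force: [-0.4, 0.1, 5.9]
opening: 0.185
```

>>> apply_moves:
  plan:
    - {"ax":0,"ay":0,"az":0,"x":0,"y":0,"z":0.0015,"claw":0}
    - {"ax":0,"ay":0,"az":0,"x":0,"y":0,"z":0.0015,"claw":0}
    - {"ax":0,"ay":0,"az":0,"x":0,"y":0,"z":0.0015,"claw":0}

```text
clock: 11.32
position: [0.5875, 0.205, 0.1626]
orientation: [0.996, 0.09, -0.0, -0.0]
ft_force: [3.5, 2.3, -6.6]
opening: 0.185
```

It snapped past the peak: the force reversed to -6.6 N as the bumps draw the cap down. Now I'll press on to the gasket.

>>> apply_moves:
  plan:
    - {"ax":0,"ay":0,"az":0,"x":0,"y":0,"z":0.002,"claw":0}
    - {"ax":0,"ay":0,"az":0,"x":0,"y":0,"z":0.004,"claw":0}
    - {"ax":0,"ay":0,"az":0,"x":0,"y":0,"z":0.006,"claw":0}
    - {"ax":0,"ay":0,"az":0,"x":0,"y":0,"z":0.0065,"claw":0}
    - {"ax":0,"ay":0,"az":0,"x":0,"y":0,"z":0.0065,"claw":0}

```text
clock: 11.95
position: [0.5872, 0.2048, 0.1569]
orientation: [0.996, 0.09, -0.0, 0.0]
ft_force: [-0.7, 0.3, 0.9]
opening: 0.189
```

>>> apply_moves:
  plan:
    - {"ax":0,"ay":0,"az":0,"x":0,"y":0,"z":0.0015,"claw":0}
    - {"ax":0,"ay":0,"az":0,"x":0,"y":0,"z":0.0015,"claw":0}
    - {"ax":0,"ay":0,"az":0,"x":0,"y":0,"z":0.0015,"claw":0}

```text
clock: 12.32
position: [0.5874, 0.2049, 0.1555]
orientation: [0.996, 0.09, -0.0, 0.0]
ft_force: [-1.6, -1.6, 4.0]
opening: 0.187
```

>>> apply_moves:
  plan:
    - {"ax":0,"ay":0,"az":0,"x":0,"y":0,"z":0.0015,"claw":0}
    - {"ax":0,"ay":0,"az":0,"x":0,"y":0,"z":0.0015,"claw":0}
    - {"ax":0,"ay":0,"az":0,"x":0,"y":0,"z":0.0015,"claw":0}

```text
clock: 12.7
position: [0.5875, 0.2049, 0.1541]
orientation: [0.996, 0.09, 0.0, 0.0]
ft_force: [-2.3, -0.8, 7.2]
opening: 0.186
```

The force rises at about 2 N/mm, so the squeeze is about 3 mm. I'll add a small margin, hold, and verify.

>>> apply_moves:
  plan:
    - {"ax":0,"ay":0,"az":0,"x":0,"y":0,"z":0.0005,"claw":0}
    - {"ax":0,"ay":0,"az":0,"x":0,"y":0,"z":0.0005,"claw":0}
    - {"ax":0,"ay":0,"az":0,"x":0,"y":0,"z":0.0005,"claw":0}
    - {"ax":0,"ay":0,"az":0,"x":0,"y":0,"z":0.0005,"claw":0}
    - {"ax":0,"ay":0,"az":0,"x":0,"y":0,"z":0.0005,"claw":0}
    - {"ax":0,"ay":0,"az":0,"x":0,"y":0,"z":0.0005,"claw":0}
    - {"ax":0,"ay":0,"az":0,"x":0,"y":0,"z":0.0005,"claw":0}
    - {"ax":0,"ay":0,"az":0,"x":0,"y":0,"z":0.0005,"claw":0}

```text
clock: 13.7
position: [0.5874, 0.205, 0.1537]
orientation: [0.996, 0.09, 0.0, 0.0]
ft_force: [-2.5, -1.5, 7.1]
opening: 0.192
```

```bash
python3 d.py .5876 .205 .154 .18; python3 ov.py ov4 .5876 .2045; python3 fit2.py e
python3 - <<'E'
from h import *
f=vision.grab_frame("top"); save(f,"top9"); f=vision.grab_frame("side"); save(f,"side9")
E
```

```text
shift [ 0.0002 -0.     -0.0003]
rv [ 0.     -0.0001  0.    ]
pos [0.5874 0.205  0.1537] F [-2.5  -1.5   7.15] open 0.192 t 13.7 zaxis [ 1.e-04 -0.e+00 -1.e+00] xaxis [0.984 0.179 0.   ] q [ 0.33  0.43  1.71 -0.    1.01  0.15]
top few 8
side skirt centre [0.5874 0.2042] 60 0.0008063951237732398 tcp [0.5875 0.205  0.1537]
side skirt centre [0.5873 0.2042] 71 0.0006842260348976367 tcp [0.5875 0.205  0.1537]
lowest [0.1049 0.1049 0.105  0.105  0.1051 0.1051 0.1052 0.1052] zc 0.11672692119417252
```

View pics/ov4.png

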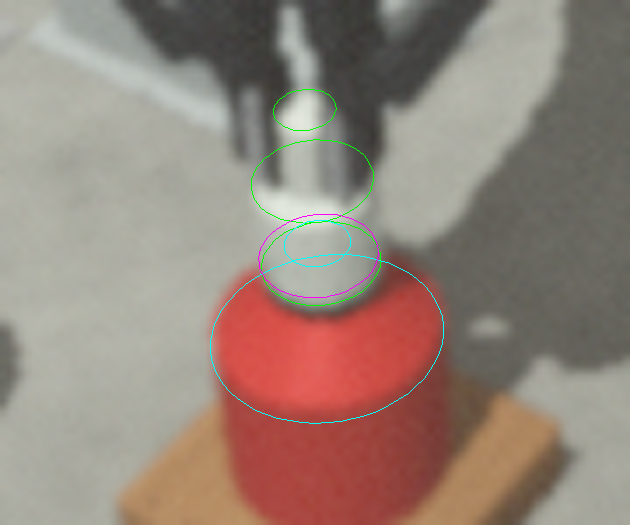

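View pics/side9.png

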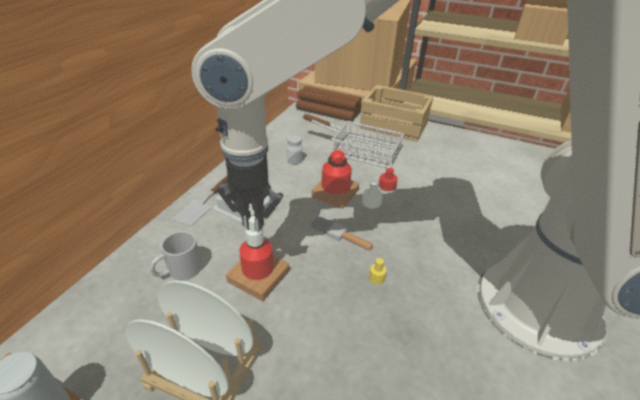

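The overlay shows the cap seated on the gasket, with the projected rings matching a cap origin about 3 mm below the free gasket. The side view shows the mug, salt, brush, tray, wide cap and look-alikes where they were. Handing in.

```bash
python3 - <<'E'
from h import *
print(arm.job_done()); s=arm.read_state(); print(s["clock"],s["position"],s["ft_force"],s["opening"])
E
```

```text
the job is handed in; nothing more can be done
None
the job is handed in; nothing more can be done
```

I closed the slim dispenser, the one next to the rack, with the white slim cap. The job was handed in at about 14 s with the gripper still holding the cap and pressing it down; no verdict was reported.

**Click:** the push peaked at about 14.8 N (8 to 14 N expected), then reversed to about −6.6 N as the bumps drew the cap down.

**Last checks:**
- **Squeeze:** the gasket is squeezed about 3 mm at a steady 7 N of downward push. I worked this out from the tool's height and the force, not from a direct reading.
- **Alignment:** the cap is upright and within about 1 mm of the neck's axis. This rests on the side camera alone, because the gripper hid the cap from the top camera. Early estimates of the neck's position differed by up to 2 mm between the cameras.
- **Other things:** by eye in the last side picture, the wide cap, mug, salt, brush and look-alikes had not moved. The tray was partly hidden behind the gripper.

The first move call was refused because rows need every field; that refusal moved nothing.

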